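# Shingle the sign blanks in the tray

### The arm

A 6-joint arm with a two-finger parallel gripper is mounted at the origin on a cart in front of the work surface, level with it; the furniture and walls round the work are solid. World frame = base frame: x ahead of the robot, y to its left, z up, the work surface at z = 0. Lengths are in m, angles in degrees, forces in N, time in s.
With the tool pointing down it reaches from about 0.4 to 0.825 m from the base axis. Payload 7 kg.
Tool frame: the origin (TCP) lies on the front face of the gripper's body, between the roots of the fingers; the fingertips stand 66 mm ahead of it and the grasp point (between the pads) lies 47 mm ahead of it; z points along the fingers, y is the line along which they close (so a half turn about z gives the same grasp; the last joint's range is limited). The gripper opens to 88 mm and grips with 3 to 60 N. Pads are 19 mm wide; open, the fingers measure 130 mm over their backs; the gripper's body (78 mm by 193 mm) begins 47 mm behind the grasp point.
Start: joints at [93.799, 20.546, 0.682, 0, -70.136, -16.507], TCP at [0.149, 0.658, 0.292] pointing down, gripper open.
Joint ranges: [-176.03, 176.03], [-82.01, 121.73], [-58.28, 71.71], [-173.87, 95.51], [-174.79, -0.11], [-173.66, 173.66]. Speed limits (degrees/s): [136.94, 136.94, 172.46, 180, 180, 180].

### API

Orientations are given as [roll, pitch, yaw] about the fixed x, y, z axes, in that order (R = Rz(yaw) Ry(pitch) Rx(roll)).
In Python, from plant import ctrl gives the robot as it stands.
- The arm moves only by the tool send_rows, never from a script. Its argument "deltas" is a list of rows, each a list of 2 entries, a list of its own where there are three numbers: the shift along the tool's x, y, z each as a share of 800 mm, from -1 to 1, then the turn about the tool's z as a share of 90 degrees, from -1 to 1. A call has exactly 5 rows; each row is the pose to reach, as a shift and turn from the pose commanded when the call began, along the tool's axes at that moment; what a row does not reach only later rows make up. A row lasts 1/12 s, in which the tool goes at most 41.7 mm and 7.16 degrees, less where a joint would pass 70% of its speed; a pose out of reach is approached as far as the arm can. A call with a number of a shift or a turn outside -1 to 1 is refused whole. A call with a gripper value outside its range is refused whole. "gripper" is the opening, from 0 (shut) to 1 (fully open), set as the call begins (left out, the last holds). The fingers move at their own pace and stop on an object; the grip force is fixed at half the most. Time passes only in rows, so rows that repeat a pose let the fingers close, or fill a call up. It gives the time, the measured TCP pose, the force, the opening and the grip force at its end, in the units of the state.
- ctrl.get_obs(): the state, without advancing time (a new reading comes with each control period).
- ctrl.snapshot(name): name is "side" or "top" or "wrist"; returns a dict with "color" (420x560x3 uint8, red, green, blue), "vertical_fov" (degrees; the focal length in pixels is half the picture's height over the tangent of half this angle, whatever the lens; pixels are square), "cx", "cy" (the principal point, pixels), "rvec" (rotation vector, rad) and "tvec" (3), from world to camera coordinates, as OpenCV has them. Camera axes: x right, y down, z forward; pixel columns grow to the right and rows downward; lengths in m; the calibration is good to about 2 mm. A picture is of the moment at which its call begins. There is no depth.
- ctrl.close_job(): hands the job in; it is judged then, once.
Trained networks look in a picture, given as the dict that the camera call returned (one of the last four; its "shot" number tells which), for a name from the list of things; names that differ only in an ending like _2 or _b are one class to them, and where a whole thing is asked for, a point or a joint stands for the part that bears it (a point fixed in the world has none). Each returns a list of dicts, best first, with "conf" (0 to 1); they miss things now and then, are a little off and sometimes report something else, mostly with a low value. They report only what shows in the picture. A call takes as long as a camera call. They do not tell look-alikes from the thing itself.
- ctrl.boxes_of(picture, thing): "xy" ([column, row] as shares, 0 to 1, of the picture: columns of its width, rows of its height, amid what is visible of it).
- ctrl.cut_out(picture, thing): "pixels" (420x560 bool, what is visible of it) and "xy" ([column, row] as shares, 0 to 1, of the picture: columns of its width, rows of its height, amid what is visible of it).
The state is a dict: "clock": time; "joint_pos": joint angles; "qvel": joint speeds; "tau": joint torques, N m; "tool_pos": TCP position; "orientation": TCP orientation; "force": force on the tool from outside, world axes, zero at the start; "moment": the same for the moment, N m; "opening": finger opening in m; "gripper_force": force on a finger pad.
Only numpy, scipy, OpenCV 4.12 (cv2) and the standard library are available. Lean on these libraries where they do the work, as an engineer would, in place of code of your own. Each camera call takes 0.05 s, during which the arm holds its last target. There are 200 camera calls.

### The job

Fan the white sign blanks out along the grey tray like roof shingles. Leave the long blank lying flat against the tall stop; lay the middle-length one so that it overlaps the long blank's free end by about 2 cm, and then the short one so that it overlaps the middle one's free end by about 2 cm in the same way. The row should be straight along the middle of the tray, each added blank leaning with its far edge on the tray floor; do not disturb the tape roll or the ink jar with the red lid.

Things in the scene. Friction and masses are not known exactly. Their poses are not given: they have to be found in the camera images.
- tray: Fixed grey sheet-steel tray, 156 x 242 mm outside, 150 x 236 mm inside, floor 3 mm thick. Origin at the centre of its underside, on the table. Its y axis runs along the tray towards the tall stop, a wall whose top is 22 mm above the table and whose inner face is at y = +118 mm; the other three rims are only 8 mm high (side rims 16 mm for the 19 mm nearest the stop). x runs across the tray, z up. The row of blanks is to run along the line x = 0, from the stop towards -y.
- large_mid (a point): Centre of the long white blank: a loose rigid plate 50 mm wide (its x), 100 mm long (its y), 8 mm thick (its z), 60 g, with a 6 mm hole near each end. It starts flat in the tray with one short end within 2 mm of the stop, long side along the tray.
- medium_mid (a point): Centre of the middle-length white blank: a loose rigid plate 50 mm wide (its x), 85 mm long (its y), 8 mm thick (its z), 35 to 70 g, with a 6 mm hole near each end; both ends are alike. It starts flat on the table.
- small_mid (a point): Centre of the short white blank: a loose rigid plate 50 mm wide (its x), 70 mm long (its y), 8 mm thick (its z), 29 to 59 g, with a 6 mm hole near each end; both ends are alike. It starts flat on the table. Laid on the leaning middle blank with 2 cm of overlap, its raised end rests about 14 mm above the table. A blank overlapped by more than half of its length would tip over and lie on its neighbour.
- tape_mid (a point): Centre of a loose roll of cream tape lying flat, 72 mm across, 18 mm high: a bystander.
- ink_jar_red: Loose ink jar with a red lid, 67 mm across, 62 mm high, origin at the centre of its underside: a bystander.
Mind the look-alikes: they are no part of the job. Leave any orange look-alike of the part that bears large_mid alone.

How it is judged (in metres and radians):
At the end, for the whole second after the job is handed in: Long blank flat, within 10 mm of the stop; middle blank overlaps it, short one overlaps the middle one, each by 10 to 32 mm and leaning 0.05 to 0.3 rad (short to 0.35); centres within 14 mm of the tray's centre line, turned at most 0.26 rad from it (long one 0.2); all at rest (y of large_mid in the frame of tray above 0.058 m and x of large_mid in the frame of tray between -0.014 and 0.014 m and angle between the y axis of large_mid and the y axis of tray, either way round below 0.2 rad and angle between large_mid's own z axis and vertical below 0.04 rad and y of medium_mid in the frame of tray below 0.03 m and x of medium_mid in the frame of tray between -0.014 and 0.014 m and angle between the y axis of each of medium_mid, small_mid and the y axis of tray, either way round below 0.26 rad and angle between medium_mid's own z axis and vertical between 0.05 and 0.3 rad and horizontal distance between medium_mid and large_mid between 0.0605 and 0.0825 m and y of small_mid in the frame of tray below -0.015 m and x of small_mid in the frame of tray between -0.014 and 0.014 m and angle between small_mid's own z axis and vertical between 0.05 and 0.35 rad and horizontal distance between small_mid and medium_mid between 0.0455 and 0.0675 m and linear speed of each of large, medium, small below 0.01 m/s); the robot touches nothing.
It fails at once if the tape roll is moved more than 3 cm (distance of tape_mid from where it was at the start of the episode above 0.03 m).
It fails at once if the ink jar with the red lid is moved more than 3 cm (distance of ink_jar_red from where it was at the start of the episode above 0.03 m).
It also fails if it takes over 56 s, if anything falls off the work surface, if the arm or the gripper's body presses on something with over 40 N, if the wrist force passes 120 N, or if a joint passes its speed limit or range.

## Working session

There is one attempt and no reset: what is moved stays moved. The work goes in short steps, Python scripts to look and compute and a tool call to move; the robot and the scene stay as the last step left them, time stands still between calls to the robot, and variables do not carry over. Pictures are saved under pics/ and viewed, at most 10 in all, crops included, and the job is handed in when it is done.

Besides the shell and the picture viewer there is one more tool, called as name(argument=value, ...) on one line, values as JSON. send_rows: Moves the arm, as the interface text tells. Shift numbers are shares of 800 mm and turn numbers shares of 90 degrees, none past 1 either way. Its arguments: {"type":"object","properties":{"deltas":{"type":"array","items":{"type":"array"}},"gripper":{"type":"number"}},"required":["deltas"]}

```bash
ls; mkdir -p pics; cat > h.py <<'E'
import numpy as np, cv2
from plant import ctrl
def ray(s,uv):
    R,_=cv2.Rodrigues(np.array(s["rvec"],float)); t=np.array(s["tvec"],float).ravel()
    H=s["color"].shape[0]; f=H/2/np.tan(np.radians(s["vertical_fov"])/2)
    uv=np.atleast_2d(uv).astype(float)
    d=np.c_[(uv[:,0]-s["cx"])/f,(uv[:,1]-s["cy"])/f,np.ones(len(uv))]@R
    return -R.T@t,d
def plane(s,uv,z):
    c,d=ray(s,uv); return c+d*((z-c[2])/d[:,2])[:,None]
def rect(s,px,z):
    "oriented rectangle of mask on plane z: centre, sizes, angle(deg) of long side"
    cs,_=cv2.findContours(px.astype(np.uint8),cv2.RETR_EXTERNAL,cv2.CHAIN_APPROX_NONE)
    c=max(cs,key=cv2.contourArea)[:,0,:]
    P=plane(s,c,z)[:,:2]
    (x,y),(w,h),a=cv2.minAreaRect((P*1000).astype(np.float32))
    if w<h: a+=90; w,h=h,w
    return np.round([x,y,w,h,(a+90)%180-90],1)
E
python3 - <<'E'
from h import *
o=ctrl.get_obs(); print({k:np.round(v,3) for k,v in o.items()})
ims=[]
for n in("top","side"):
    s=ctrl.snapshot(n); cv2.imwrite(f"pics/{n}0.png",s["color"][:,:,::-1])
    print(n,s["vertical_fov"],s["cx"],s["cy"],ray(s,[0,0])[0].round(3))
    for t,z in(("tray",.008),("large_mid",.011),("medium_mid",.008),("small_mid",.008),("tape_mid",.018),("ink_jar_red",.062)):
        for d in ctrl.cut_out(s,t)[:4]:
            u=np.array(d["xy"])*[560,420]
            print(t,round(d["conf"],2),u.round(),rect(s,d["pixels"],z))
E
```

```text
pics
{'clock': np.float64(0.0), 'joint_pos': array([ 9.3801e+01,  2.0593e+01,  6.3100e-01, -2.1000e-02, -7.0133e+01,
       -1.6506e+01]), 'qvel': array([ 0.027, -0.095, -0.017,  0.137,  0.007, -0.043]), 'tau': array([ 3.0000e-03, -5.8273e+01,  2.9305e+01,  6.9970e+00,  7.0000e-03,
       -0.0000e+00]), 'tool_pos': array([0.148, 0.658, 0.291]), 'orientation': array([ 1.79903e+02, -8.00000e-03, -1.27120e+01]), 'force': array([-0.848, -0.117,  0.179]), 'moment': array([ 0.041,  0.03 , -0.022]), 'gripper_force': np.float64(0.0), 'opening': np.float64(0.087)}
top 47.53318256455093 269.71167069859456 212.2418606201677 [-0.083 -0.157  1.432]
tray 0.79 [291. 235.] [ 502.2 -119.   244.3  161.4  -74.6]
large_mid 0.86 [236. 160.] [742.1  88.5 103.9  54.3  61.2]
large_mid 0.7 [264. 240.] [483.  -54.3  99.8  52.8 -74.8]
large_mid 0.63 [355. 257.] [ 466.4 -338.8  102.4   51.1    4.9]
large_mid 0.27 [393. 215.] [ 615.4 -452.5   90.6   64.4  -35.7]
medium_mid 0.9 [205. 235.] [454.5 136.6  86.4  52.3  81.8]
small_mid 0.59 [159. 220.] [485.5 282.   73.8  54.2  80.3]
tape_mid 0.77 [215. 198.] [606.3 123.9  71.6  63.3  11.6]
ink_jar_red 0.66 [392. 216.] [ 590.1 -441.4   89.2   65.5  -30.9]
side 56.29307187556883 276.14227931502 209.28156530837416 [0.809 0.937 0.69 ]
tray 0.6 [302. 202.] [ 498.1 -114.8  252.6  167.   -74.3]
large_mid 0.95 [234. 258.] [745.3 100.7 107.8  53.1  62.2]
large_mid 0.57 [309. 212.] [490.2 -60.7  86.6  58.7 -75. ]
large_mid 0.57 [296. 172.] [ 471.9 -329.1  102.    64.     6.1]
medium_mid 0.86 [345. 251.] [456.1 138.6  94.   53.4  80.5]
small_mid 0.74 [355. 286.] [485.5 289.3  75.6  54.3  77.2]
tape_mid 0.85 [284. 250.] [610.5 133.3  80.9  67.3  78. ]
ink_jar_red 0.87 [255. 158.] [ 612.1 -389.   175.3   65.3   79.4]
ink_jar_red 0.57 [309. 210.] [513.7  15.3  76.5  49.3 -74.5]
```

```bash
python3 -c "
import cv2
a=cv2.imread('pics/top0.png')[130:300,130:420];cv2.imwrite('pics/top0c.png',cv2.resize(a,None,fx=2.7,fy=2.7,interpolation=3))"
```

```text
(no output)
```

View pics/top0c.png

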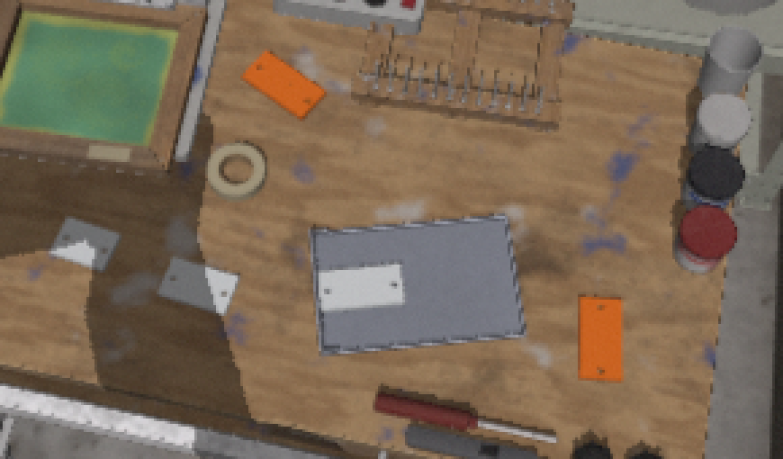

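View pics/side0.png

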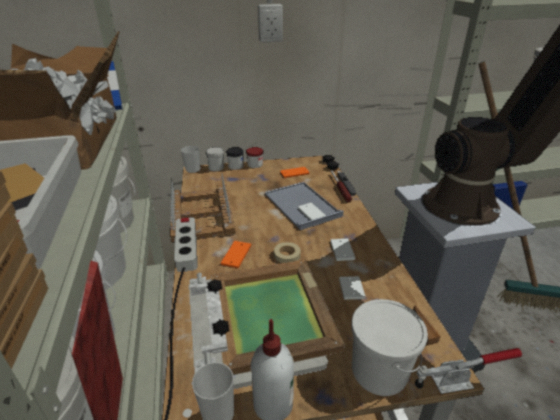

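In the top view the white blanks are long at (264,240) in the tray, middle at (205,235) and short at (159,220). The orange look-alikes at (236,160) and (355,257) are to be left alone. The stop is at the tray's left end, towards world +y, and the tape at (215,198) and red jar at (392,216) stay put. The side view agrees.

Next I plan the move over the middle blank.

```bash
cat >> h.py <<'E'
def plan(x,y,z,yaw,n=None,cur=None):
    "prints final row of each of n calls"
    o=ctrl.get_obs(); p=np.array(o["tool_pos"]); a=o["orientation"][2]
    if cur is not None: p=np.array(cur[:3]);a=cur[3]
    g=np.array([x,y,z]); dy=(yaw-a+180)%360-180
    n=n or int(np.ceil(max(np.linalg.norm(g-p)/.2,abs(dy)/35)))
    for i in range(n):
        t=np.radians(a+dy*i/n); c,s=np.cos(t),np.sin(t)
        d=(g-p)/n
        print("call",i+1,np.round([(c*d[0]+s*d[1])/.8,(s*d[0]-c*d[1])/.8,-d[2]/.8,-dy/n/90],3))
E
python3 - <<'E'
from h import *
plan(.455,.137,.25,-98.2)
s=ctrl.snapshot("wrist"); print(s["vertical_fov"],ray(s,[0,0])[0],plane(s,[[0,0],[559,0],[559,419],[0,419]],0).round(3))
E
```

```text
call 1 [0.129 0.138 0.013 0.237]
call 2 [0.171 0.081 0.013 0.237]
call 3 [0.189 0.014 0.013 0.237]
call 4 [ 0.18  -0.056  0.013  0.237]
71.59686826531369 [0.22521002 0.64027893 0.38348246] [[ 0.423  0.921  0.   ]
 [ 0.285  0.305 -0.   ]
 [-0.37   0.273  0.   ]
 [-0.153  1.232  0.   ]]
```

send_rows(deltas=[[[0.026,0.028,0.003],0.047],[[0.052,0.055,0.005],0.095],[[0.077,0.083,0.008],0.142],[[0.103,0.11,0.01],0.19],[[0.129,0.138,0.013],0.237]], gripper=1)

```text
clock: 1.17
tool_pos: [0.2254, 0.5269, 0.2818]
orientation: [-180.0, 0.0, -34.2]
force: [-0.3, 0.1, 0.5]
opening: 0.0873
gripper_force: 0.0
```

send_rows(deltas=[[[0.034,0.016,0.003],0.047],[[0.068,0.032,0.005],0.095],[[0.103,0.049,0.008],0.142],[[0.137,0.065,0.01],0.19],[[0.171,0.081,0.013],0.237]])

```text
clock: 1.58
tool_pos: [0.3025, 0.3964, 0.2717]
orientation: [-180.0, 0.0, -55.6]
force: [0.7, 0.9, 0.0]
opening: 0.0878
gripper_force: 0.0
```

send_rows(deltas=[[[0.038,0.003,0.003],0.047],[[0.076,0.006,0.005],0.095],[[0.113,0.008,0.008],0.142],[[0.151,0.011,0.01],0.19],[[0.189,0.014,0.013],0.237]])

```text
clock: 2.0
tool_pos: [0.3792, 0.2657, 0.2613]
orientation: [-180.0, 0.0, -76.9]
force: [0.3, 0.3, 0.3]
opening: 0.0875
gripper_force: 0.0
```

send_rows(deltas=[[[0.036,-0.011,0.003],0.047],[[0.072,-0.022,0.005],0.095],[[0.108,-0.034,0.008],0.142],[[0.144,-0.045,0.01],0.19],[[0.18,-0.056,0.013],0.237]])

```text
clock: 2.42
tool_pos: [0.456, 0.1358, 0.251]
orientation: [-180.0, 0.0, -98.2]
force: [1.2, -0.1, -0.5]
opening: 0.0878
gripper_force: 0.0
```

```bash
python3 - <<'E'
from h import *
s=ctrl.snapshot("wrist"); cv2.imwrite("pics/w1.png",s["color"][:,:,::-1])
o=ctrl.get_obs(); print(o["clock"],o["tool_pos"],o["orientation"],np.round(o["joint_pos"]))
for t,z in(("medium_mid",.008),("large_mid",.011),("tray",.008),("small_mid",.008)):
    for d in ctrl.cut_out(s,t)[:3]: print(t,round(d["conf"],2),(np.array(d["xy"])*[560,420]).round(),rect(s,d["pixels"],z))
E
```

```text
2.4667 [0.45715281 0.13282778 0.25018794] [ 1.79992785e+02 -6.31742629e-02 -9.86071017e+01] [ 40.   4. -27.   0. -59. -49.]
medium_mid 0.89 [283. 192.] [456.1 135.   85.7  49.8  82. ]
large_mid 0.88 [ 37. 186.] [739.1  90.2 102.   55.1  61.5]
large_mid 0.87 [234.  30.] [481.  -41.2  70.5  50.3 -74.2]
large_mid 0.63 [141. 203.] [611.2 121.6  78.8  72.5  32.3]
tray 0.81 [204.  37.] [482.6 -48.7 160.  101.3  14.5]
small_mid 0.58 [272. 316.] [488.2 301.6  49.7  26.8  -8.2]
```

View pics/w1.png

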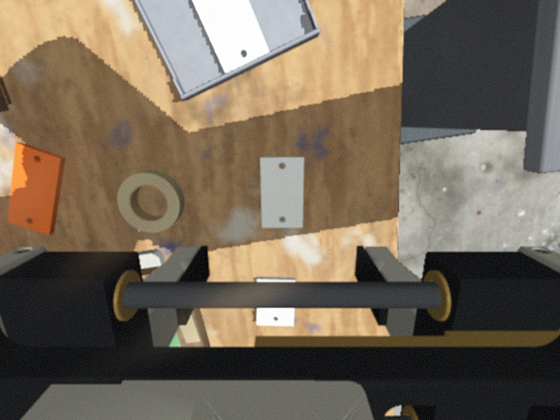

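The wrist view shows the middle blank at (283,192). The tape at (150,200), the orange blank at (37,186) and the tray at the top are all clear of the fingers. I'll go down and grasp.

send_rows(deltas=[[[0.001,0,0.04],0],[[0.001,0,0.085],0],[[0.001,0,0.13],0],[[0.001,0,0.17],0],[[0.001,0,0.19],0]])

```text
clock: 3.08
tool_pos: [0.4535, 0.1365, 0.0956]
orientation: [179.8, -0.1, -97.9]
force: [-1.4, 0.7, 0.3]
opening: 0.0874
gripper_force: 0.0
```

send_rows(deltas=[[[0,0,0.015],0],[[0,0,0.025],0],[[0,0,0.032],0],[[0,0,0.036],0],[[0,0,0.036],0]])

```text
clock: 3.5
tool_pos: [0.4553, 0.1368, 0.0698]
orientation: [-180.0, 0.0, -98.0]
force: [0.2, -0.6, -0.2]
opening: 0.0875
gripper_force: 0.0
```

```bash
python3 -c "
from h import *
o=ctrl.get_obs(); print(o['tool_pos'],o['orientation'],o['force'])"
```

```text
[0.45531099 0.13683876 0.06977276] [-1.79992712e+02  5.82005643e-03 -9.79770887e+01] [ 0.17768176 -0.59661832 -0.24119789]
```

send_rows(deltas=[[[0.002,0,0.002],0],[[0.002,0,0.002],0],[[0.002,0,0.002],0],[[0.002,0,0.002],0],[[0.002,0,0.002],0]], gripper=0)

```text
clock: 3.92
tool_pos: [0.4552, 0.1348, 0.0685]
orientation: [-180.0, 0.0, -98.0]
force: [-0.0, -0.5, 0.8]
opening: 0.0597
gripper_force: 0.0
```

send_rows(deltas=[[[0,0,0],0],[[0,0,0],0],[[0,0,0],0],[[0,0,0],0],[[0,0,0],0]])

```text
clock: 4.33
tool_pos: [0.4552, 0.1348, 0.0683]
orientation: [-180.0, 0.0, -98.0]
force: [-1.4, -0.6, 4.9]
opening: 0.0493
gripper_force: 30.0
```

send_rows(deltas=[[[0,0,-0.02],0],[[0,0,-0.05],0],[[0,0,-0.09],0],[[0,0,-0.13],0],[[0,0,-0.15],0]])

```text
clock: 4.75
tool_pos: [0.456, 0.1353, 0.1915]
orientation: [-179.8, 0.1, -98.0]
force: [1.0, 1.4, 0.4]
opening: 0.0495
gripper_force: 30.0
```

```bash
python3 - <<'E'
from h import *
o=ctrl.get_obs(); print(o['tool_pos'],o['orientation'],o['opening'])
# tray ref estimate, hover with offset toward -y of tray
a=np.radians(105.5); u=np.array([np.cos(a),np.sin(a)]); C=np.array([.500,-.117])
p=C-.005*u; print(p); plan(p[0],p[1],.19,-74.5)
E
```

```text
[0.45598533 0.13529842 0.19151882] [-1.79832683e+02  1.31343718e-01 -9.79942642e+01] 0.04945980961450591
[ 0.50133619 -0.12181815]
call 1 [ 0.155 -0.05   0.001 -0.131]
call 2 [ 0.162 -0.018  0.001 -0.131]
```

send_rows(deltas=[[[0.03,-0.01,0],-0.026],[[0.062,-0.02,0],-0.052],[[0.093,-0.03,0],-0.079],[[0.124,-0.04,0],-0.105],[[0.155,-0.05,0],-0.131]])

```text
clock: 5.17
tool_pos: [0.4771, 0.0053, 0.1881]
orientation: [180.0, 0.0, -86.1]
force: [0.5, 0.1, -0.4]
opening: 0.0496
gripper_force: 30.0
```

send_rows(deltas=[[[0.033,-0.004,0],-0.026],[[0.067,-0.008,0],-0.052],[[0.1,-0.012,0],-0.079],[[0.133,-0.015,0],-0.105],[[0.162,-0.018,0],-0.131]])

```text
clock: 5.58
tool_pos: [0.5, -0.1235, 0.1878]
orientation: [180.0, 0.0, -74.4]
force: [-0.2, -0.0, 0.1]
opening: 0.0496
gripper_force: 30.0
```

send_rows(deltas=[[[0,0,0],0],[[0,0,0],0],[[0,0,0],0],[[0,0,0],0],[[0,0,0],0]])

```text
clock: 6.0
tool_pos: [0.5002, -0.1212, 0.1882]
orientation: [-180.0, 0.0, -74.4]
force: [0.7, 0.6, 0.3]
opening: 0.0491
gripper_force: 30.0
```

```bash
python3 - <<'E'
from h import *
o=ctrl.get_obs(); print(o["clock"],o["tool_pos"],o["orientation"])
for n in("wrist","side","top"):
    s=ctrl.snapshot(n)
    cv2.imwrite(f"pics/{n}2.png",s["color"][:,:,::-1])
    for t,z in(("medium_mid",o["tool_pos"][2]-.06),("large_mid",.011),("tray",.008)):
        for d in ctrl.cut_out(s,t)[:3]:
            r=rect(s,d["pixels"],z)
            if abs(r[0]-500)<90 and abs(r[1]+110)<130: print(n,t,round(d["conf"],2),(np.array(d["xy"])*[560,420]).round(),r)
E
```

```text
6.0 [ 0.50016741 -0.12120569  0.18819068] [-1.79998401e+02  4.39599475e-03 -7.43982329e+01]
wrist medium_mid 0.72 [283. 245.] [ 504.3 -138.1   51.6   49.4  -74.4]
wrist tray 0.7 [280. 145.] [ 511.6 -153.2  174.   158.4  -74.5]
side medium_mid 0.46 [305. 176.] [ 498.1 -111.9   93.7   53.7  -76. ]
side large_mid 0.8 [308. 213.] [489.5 -58.4  82.4  53.2 -75.4]
side tray 0.94 [302. 202.] [ 501.7 -115.   254.4  172.2  -73.9]
top medium_mid 0.41 [273. 216.] [487.6 -85.7  52.3  15.    9.1]
top medium_mid 0.4 [294. 245.] [ 450.9 -123.8  222.2  147.6  -75. ]
top large_mid 0.73 [262. 241.] [482.8 -49.6  95.7  54.7 -74.6]
top tray 0.73 [291. 244.] [ 502.  -117.8  243.3  160.   -74.8]
```

View pics/wrist2.png

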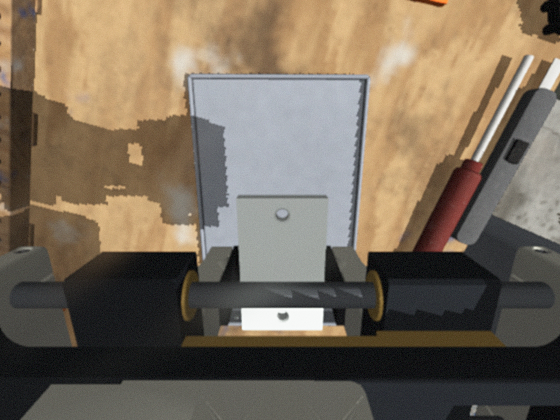

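The wrist view shows the held middle blank with its far edge at (238..327,196), and the tray's low end rim at (187,75)–(369,75). I'll work out the tray frame and the blank's offset.

```bash
python3 - <<'E'
from h import *
s=ctrl.snapshot("wrist"); o=ctrl.get_obs(); T=o["tool_pos"]
pr=plane(s,[[187,75],[369,75],[201,240]],.008); print("rim",pr.round(4), np.linalg.norm(pr[1]-pr[0]))
u0=np.array([np.cos(np.radians(105.5)),np.sin(np.radians(105.5))])
m=(pr[0]+pr[1])[:2]/2; print("C from wrist",m+.121*u0, "ang",np.degrees(np.arctan2(*(pr[0]-pr[1])[1::-1]))%180)
b=plane(s,[[238,196],[327,196]],T[2]-.0603); print("blank",b.round(4),np.linalg.norm(b[1]-b[0]))
mb=b[:,:2].mean(0)+.0425*u0; print("blank centre",mb,"TCP",T)
E
python3 -c "
import cv2
a=cv2.imread('pics/w1.png')[0:110,110:340];cv2.imwrite('pics/w1c.png',cv2.resize(a,None,fx=3.4,fy=3.4,interpolation=2))"
```

```text
rim [[ 0.6092 -0.2147  0.008 ]
 [ 0.4596 -0.2564  0.008 ]
 [ 0.5687 -0.0685  0.008 ]] 0.1553098731409734
C from wrist [ 0.50208006 -0.11895385] ang 15.609131162142962
blank [[ 0.5335 -0.1563  0.1279]
 [ 0.4876 -0.1691  0.1279]] 0.04766688642661128
blank centre [ 0.49918447 -0.12176607] TCP [ 0.50026072 -0.1219927   0.18817035]
```

View pics/w1c.png

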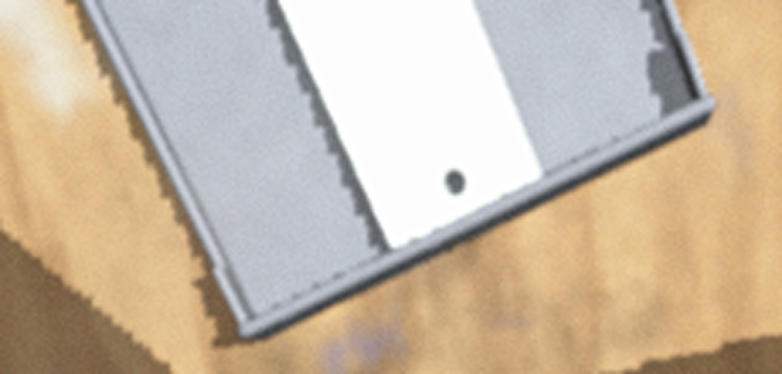

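send_rows(deltas=[[[0.001,-0.004,0.03],0],[[0.001,-0.004,0.06],0],[[0.001,-0.004,0.09],0],[[0.001,-0.004,0.11],0],[[0.001,-0.004,0.12],0]])

```text
clock: 7.07
tool_pos: [0.5024, -0.122, 0.09]
orientation: [179.8, 0.0, -74.5]
force: [-0.5, 0.5, -1.6]
opening: 0.0495
gripper_force: 30.0
```

send_rows(deltas=[[[0,0,0.004],0],[[0,0,0.008],0],[[0,0,0.012],0],[[0,0,0.014],0],[[0,0,0.014],0]])

```text
clock: 7.48
tool_pos: [0.5038, -0.1218, 0.0814]
orientation: [-180.0, -0.0, -74.4]
force: [-0.8, -0.2, -1.0]
opening: 0.0494
gripper_force: 30.0
```

```bash
python3 -c "
from h import *
o=ctrl.get_obs(); print(o['tool_pos'],o['orientation'],o['force'])"
```

```text
[ 0.50381806 -0.12183609  0.08135725] [-1.79951984e+02 -7.24866993e-03 -7.44472420e+01] [-0.82395137 -0.19954786 -1.04963799]
```

Now release it, let it settle and rise.

send_rows(deltas=[[[0,0,0],0],[[0,0,0],0],[[0,0,0],0],[[0,0,0],0],[[0,0,0],0]], gripper=0.85)

```text
clock: 7.9
tool_pos: [0.5037, -0.1218, 0.0812]
orientation: [-180.0, -0.0, -74.4]
force: [-0.3, 0.9, 0.3]
opening: 0.0734
gripper_force: 0.0
```

send_rows(deltas=[[[0,0,0],0],[[0,0,0],0],[[0,0,-0.01],0],[[0,0,-0.03],0],[[0,0,-0.05],0]])

```text
clock: 8.32
tool_pos: [0.5031, -0.1219, 0.1214]
orientation: [179.9, 0.0, -74.4]
force: [0.3, -0.4, 0.4]
opening: 0.0745
gripper_force: 0.0
```

send_rows(deltas=[[[0,0,-0.05],0],[[0,0,-0.1],0],[[0,0,-0.15],0],[[0,0,-0.2],0],[[0,0,-0.22],0]], gripper=1)

```text
clock: 8.73
tool_pos: [0.5049, -0.1222, 0.3038]
orientation: [-179.6, -0.2, -74.4]
force: [1.5, -0.3, 0.9]
opening: 0.0875
gripper_force: 0.0
```

```bash
python3 - <<'E'
from h import *
o=ctrl.get_obs(); print(o["clock"],o["tool_pos"],o["orientation"])
s=ctrl.snapshot("wrist")
cv2.imwrite("pics/w3.png",s["color"][:,:,::-1])
for t,z in(("medium_mid",.015),("large_mid",.011),("tray",.008)):
    for d in ctrl.cut_out(s,t)[:3]: print(t,round(d["conf"],2),(np.array(d["xy"])*[560,420]).round(),rect(s,d["pixels"],z))
plan(.487,.285,.2,-101)
E
```

```text
8.7333 [ 0.50494252 -0.12223241  0.30382489] [-1.79550565e+02 -1.64243020e-01 -7.44018136e+01]
medium_mid 0.84 [285. 188.] [ 502.4 -120.1   86.9   51.9  -74.3]
large_mid 0.9 [281. 241.] [482.  -43.3  72.   49.4 -74.9]
large_mid 0.81 [367.  17.] [ 471.1 -337.6  102.4   46.8    6.1]
large_mid 0.65 [ 98. 247.] [736.5  35.   24.9  12.4  15.8]
tray 0.59 [285. 164.] [ 501.  -116.2  251.4  158.4  -74.7]
call 1 [-0.165 -0.039  0.041  0.098]
call 2 [-0.169 -0.013  0.041  0.098]
call 3 [-0.169  0.013  0.041  0.098]
```

View pics/w3.png

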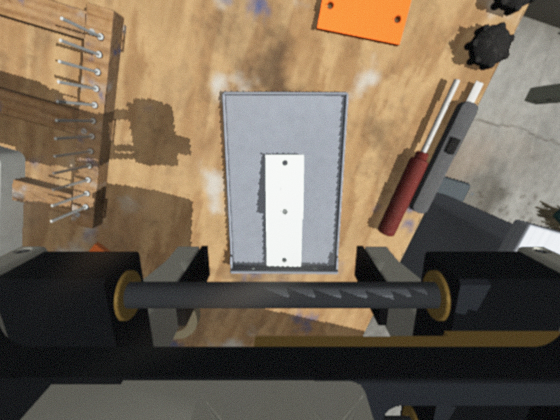

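The wrist view shows the middle blank straight in line, with its far edge at (285,155) and overlapping the long blank near (285,210). On to the short blank.

send_rows(deltas=[[[-0.033,-0.008,0.008],0.02],[[-0.066,-0.016,0.016],0.039],[[-0.1,-0.023,0.025],0.059],[[-0.13,-0.031,0.033],0.078],[[-0.165,-0.039,0.041],0.098]])

```text
clock: 9.35
tool_pos: [0.4972, 0.0143, 0.2625]
orientation: [179.8, -0.0, -83.4]
force: [-0.1, 0.2, 0.1]
opening: 0.0878
gripper_force: 0.0
```

send_rows(deltas=[[[-0.034,-0.003,0.008],0.02],[[-0.068,-0.005,0.016],0.039],[[-0.1,-0.008,0.025],0.059],[[-0.135,-0.01,0.033],0.078],[[-0.169,-0.013,0.041],0.098]])

```text
clock: 9.77
tool_pos: [0.4916, 0.15, 0.2297]
orientation: [179.9, -0.1, -92.2]
force: [1.1, -0.3, -0.7]
opening: 0.0875
gripper_force: 0.0
```

send_rows(deltas=[[[-0.034,0.003,0.008],0.02],[[-0.068,0.005,0.016],0.039],[[-0.1,0.008,0.025],0.059],[[-0.14,0.01,0.033],0.078],[[-0.169,0.013,0.041],0.098]])

```text
clock: 10.18
tool_pos: [0.4865, 0.2861, 0.1968]
orientation: [179.9, -0.1, -101.0]
force: [0.0, -0.2, -0.2]
opening: 0.0873
gripper_force: 0.0
```

send_rows(deltas=[[[0,0,0],0],[[0,0,0],0],[[0,0,0],0],[[0,0,0],0],[[0,0,0],0]])

```text
clock: 10.6
tool_pos: [0.4873, 0.2837, 0.1986]
orientation: [180.0, -0.0, -101.0]
force: [-0.0, -0.7, -0.4]
opening: 0.0877
gripper_force: 0.0
```

```bash
python3 - <<'E'
from h import *
o=ctrl.get_obs(); print(o["clock"],o["tool_pos"],o["orientation"])
s=ctrl.snapshot("wrist"); cv2.imwrite("pics/w4.png",s["color"][:,:,::-1])
for d in ctrl.cut_out(s,"small_mid")[:3]:
    r=rect(s,d["pixels"],.008); print(round(d["conf"],2),(np.array(d["xy"])*[560,420]).round(),r)
s=ctrl.snapshot("side")
for d in ctrl.cut_out(s,"small_mid")[:3]:
    r=rect(s,d["pixels"],.008); print(round(d["conf"],2),(np.array(d["xy"])*[560,420]).round(),r)
E
```

```text
10.6 [0.48725895 0.28370924 0.19863229] [ 1.79995624e+02 -7.82365224e-03 -1.00951602e+02]
0.66 [282. 204.] [485.6 281.9  69.6  51.1  79.1]
0.65 [353. 283.] [486.9 286.9  79.4  55.2  78.3]
```

View pics/w4.png

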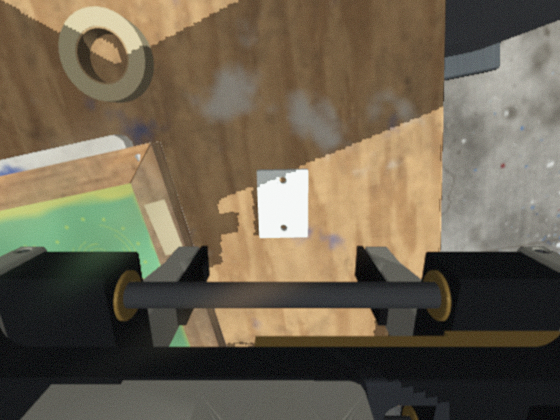

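The short blank is at (283,204). The screen frame's edge runs from (157,145) to (222,345) on the left, so I check the finger clearance.

```bash
python3 - <<'E'
from h import *
s=ctrl.snapshot("wrist"); T=ctrl.get_obs()["tool_pos"]
yaw=np.radians(-101); R=np.array([[np.cos(yaw),np.sin(yaw)],[np.sin(yaw),-np.cos(yaw)]])
for z in(0,.02,.04):
    P=plane(s,[[157,145],[190,242],[222,345],[258,240],[308,237]],z)[:,:2]
    print(z,((P-[.4856,.2819])@R.T*1000).round(0).tolist())
E
```

```text
0 [[56.0, -123.0], [-46.0, -100.0], [-180.0, -73.0], [-43.0, -27.0], [-40.0, 27.0]]
0.02 [[58.0, -114.0], [-37.0, -93.0], [-162.0, -68.0], [-35.0, -25.0], [-32.0, 25.0]]
0.04 [[59.0, -106.0], [-29.0, -86.0], [-145.0, -63.0], [-27.0, -23.0], [-24.0, 23.0]]
```

send_rows(deltas=[[[0.003,0.002,0.03],0],[[0.003,0.002,0.065],0],[[0.003,0.002,0.1],0],[[0.003,0.002,0.13],0],[[0.003,0.002,0.145],0]], gripper=0.85)

```text
clock: 11.27
tool_pos: [0.4842, 0.2814, 0.0799]
orientation: [179.9, -0.1, -101.0]
force: [0.4, -0.3, -0.7]
opening: 0.0745
gripper_force: 0.0
```

send_rows(deltas=[[[0,0,0.006],0],[[0,0,0.011],0],[[0,0,0.015],0],[[0,0,0.017],0],[[0,0,0.017],0]])

```text
clock: 11.68
tool_pos: [0.4855, 0.2829, 0.0695]
orientation: [-180.0, 0.1, -100.9]
force: [0.2, 0.2, 0.1]
opening: 0.0746
gripper_force: 0.0
```

send_rows(deltas=[[[0,0,0],0],[[0,0,0],0],[[0,0,0],0],[[0,0,0],0],[[0,0,0],0]], gripper=0)

```text
clock: 12.1
tool_pos: [0.4853, 0.2827, 0.0693]
orientation: [-180.0, 0.0, -100.9]
force: [0.1, -0.5, 1.8]
opening: 0.0495
gripper_force: 30.0
```

send_rows(deltas=[[[0,0,0],0],[[0,0,0],0],[[0,0,0],0],[[0,0,0],0],[[0,0,0],0]])

```text
clock: 12.52
tool_pos: [0.4853, 0.2827, 0.0693]
orientation: [-180.0, 0.0, -100.9]
force: [-1.1, 0.1, 6.0]
opening: 0.0492
gripper_force: 30.0
```

send_rows(deltas=[[[0,0,-0.02],0],[[0,0,-0.05],0],[[0,0,-0.09],0],[[0,0,-0.13],0],[[0,0,-0.16],0]])

```text
clock: 12.93
tool_pos: [0.4854, 0.2827, 0.1991]
orientation: [-180.0, 0.1, -100.9]
force: [0.9, 0.6, 0.2]
opening: 0.0497
gripper_force: 30.0
```

```bash
python3 -c "
from h import *
o=ctrl.get_obs();print(o['opening'])
plan(.5175,-.175,.195,-74.5)"
```

```text
0.04965449399877642
call 1 [ 0.185 -0.049  0.002 -0.098]
call 2 [ 0.19  -0.02   0.002 -0.098]
call 3 [ 0.191  0.009  0.002 -0.098]
```

send_rows(deltas=[[[0.037,-0.01,0],-0.02],[[0.074,-0.02,0],-0.039],[[0.11,-0.03,0],-0.059],[[0.148,-0.04,0],-0.078],[[0.185,-0.049,0],-0.098]])

```text
clock: 13.35
tool_pos: [0.4953, 0.1284, 0.1967]
orientation: [180.0, -0.0, -92.0]
force: [1.4, 0.2, -0.1]
opening: 0.0493
gripper_force: 30.0
```

send_rows(deltas=[[[0.038,-0.004,0],-0.02],[[0.076,-0.008,0],-0.039],[[0.114,-0.012,0],-0.059],[[0.152,-0.016,0],-0.078],[[0.19,-0.02,0],-0.098]])

```text
clock: 13.77
tool_pos: [0.5057, -0.0241, 0.1967]
orientation: [180.0, 0.0, -83.2]
force: [0.5, -0.0, -0.2]
opening: 0.0493
gripper_force: 30.0
```

send_rows(deltas=[[[0.038,0.002,0],-0.02],[[0.076,0.004,0],-0.039],[[0.114,0.006,0],-0.059],[[0.152,0.008,0],-0.078],[[0.191,0.009,0],-0.098]])

```text
clock: 14.18
tool_pos: [0.5164, -0.1767, 0.1966]
orientation: [180.0, 0.0, -74.4]
force: [0.1, -0.2, -1.0]
opening: 0.0491
gripper_force: 30.0
```

send_rows(deltas=[[[0,0,0],0],[[0,0,0],0],[[0,0,0],0],[[0,0,0],0],[[0,0,0],0]])

```text
clock: 14.6
tool_pos: [0.5169, -0.1743, 0.197]
orientation: [-180.0, 0.0, -74.4]
force: [0.8, 0.8, -0.5]
opening: 0.0494
gripper_force: 30.0
```

```bash
python3 - <<'E'
from h import *
o=ctrl.get_obs(); print(o["clock"],o["tool_pos"],o["orientation"],o["opening"])
s=ctrl.snapshot("wrist"); cv2.imwrite("pics/w5.png",s["color"][:,:,::-1])
for d in ctrl.cut_out(s,"small_mid")[:3]:
    m=d["pixels"]; r,c=np.nonzero(m); print(round(d["conf"],2),r.min(),c.min(),c.max(),plane(s,[[c.min(),r.min()],[c.max()+1,r.min()]],o["tool_pos"][2]-.061).round(4).tolist())
s=ctrl.snapshot("side"); cv2.imwrite("pics/s5.png",s["color"][:,:,::-1])
for t in("medium_mid","large_mid","small_mid"):
    for d in ctrl.cut_out(s,t)[:2]: print(t,round(d["conf"],2),(np.array(d["xy"])*[560,420]).round(),rect(s,d["pixels"],.015))
E
```

```text
14.6 [ 0.51690621 -0.17434921  0.19698482] [-1.79997691e+02  4.47945512e-03 -7.43848635e+01] 0.04938965417911839
0.6 205 236 326 [[0.5501, -0.2033, 0.136], [0.5026, -0.2166, 0.136]]
medium_mid 0.71 [306. 206.] [ 500.  -112.3   75.1   55.   -68.8]
large_mid 0.92 [236. 255.] [745.6 105.7 105.8  52.8  62.2]
large_mid 0.79 [314. 212.] [487.6 -44.4  68.   56.  -76.1]
small_mid 0.7 [298. 161.] [ 438.5 -405.7  115.6   69.4   76.2]
```

View pics/w5.png

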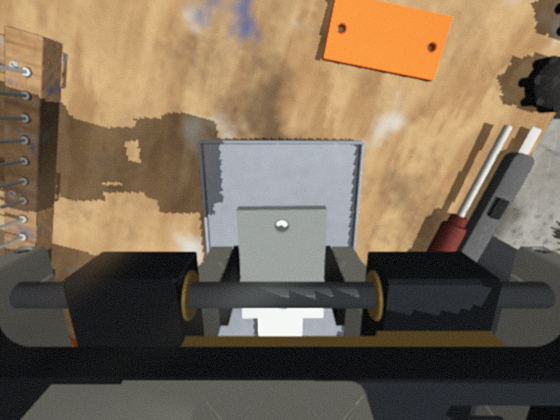

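The short blank is held at (281,205..330), centred on the tray. I'll lower it.

send_rows(deltas=[[[0.001,-0.001,0.03],0],[[0.001,-0.001,0.06],0],[[0.001,-0.001,0.09],0],[[0.001,-0.001,0.11],0],[[0.001,-0.001,0.125],0]])

```text
clock: 15.32
tool_pos: [0.5171, -0.1756, 0.0952]
orientation: [179.9, 0.0, -74.5]
force: [0.1, 0.0, -0.1]
opening: 0.0495
gripper_force: 30.0
```

send_rows(deltas=[[[0,0,0.004],0],[[0,0,0.008],0],[[0,0,0.012],0],[[0,0,0.015],0],[[0,0,0.015],0]])

```text
clock: 15.73
tool_pos: [0.5181, -0.1757, 0.0852]
orientation: [-180.0, -0.0, -74.4]
force: [-0.2, -0.1, -0.8]
opening: 0.0495
gripper_force: 30.0
```

```bash
python3 -c "
from h import *
o=ctrl.get_obs(); print(o['tool_pos'],o['orientation'],o['force'])"
```

```text
[ 0.51806805 -0.17574824  0.08520681] [-1.79966671e+02 -7.75877247e-03 -7.44447120e+01] [-0.23858443 -0.11767483 -0.76351951]
```

send_rows(deltas=[[[0,0,0],0],[[0,0,0],0],[[0,0,0],0],[[0,0,0],0],[[0,0,0],0]], gripper=0.85)

```text
clock: 16.15
tool_pos: [0.518, -0.1758, 0.0852]
orientation: [-180.0, -0.0, -74.4]
force: [0.5, 0.2, -0.1]
opening: 0.0733
gripper_force: 0.0
```

send_rows(deltas=[[[0,0,0],0],[[0,0,0],0],[[0,0,-0.01],0],[[0,0,-0.03],0],[[0,0,-0.05],0]])

```text
clock: 16.57
tool_pos: [0.5175, -0.1758, 0.1254]
orientation: [179.9, 0.0, -74.4]
force: [0.5, -0.1, 0.4]
opening: 0.0744
gripper_force: 0.0
```

send_rows(deltas=[[[0,0,-0.05],0],[[0,0,-0.1],0],[[0,0,-0.15],0],[[0,0,-0.2],0],[[0,0,-0.22],0]], gripper=1)

```text
clock: 16.98
tool_pos: [0.5192, -0.1763, 0.308]
orientation: [-179.6, -0.2, -74.4]
force: [0.7, -0.2, 0.7]
opening: 0.0874
gripper_force: 0.0
```

send_rows(deltas=[[[0,0,0],0],[[0,0,0],0],[[0,0,0],0],[[0,0,0],0],[[0,0,0],0]])

```text
clock: 17.4
tool_pos: [0.5174, -0.1758, 0.2998]
orientation: [179.9, 0.0, -74.5]
force: [0.7, 0.3, -0.9]
opening: 0.0878
gripper_force: 0.0
```

```bash
python3 - <<'E'
from h import *
o=ctrl.get_obs(); print(o["clock"],o["tool_pos"],o["orientation"])
out=[]
for n,w in(("wrist",(130,330,200,380)),("side",(160,240,240,360)),("top",(190,300,210,350))):
    s=ctrl.snapshot(n); a=s["color"][w[0]:w[1],w[2]:w[3],::-1]; out.append(cv2.resize(a,(266,int(266*a.shape[0]/a.shape[1])),interpolation=cv2.INTER_CUBIC))
    for t,z in(("medium_mid",.015),("small_mid",.015),("large_mid",.011),("tray",.008)):
        for d in ctrl.cut_out(s,t)[:2]:
            r=rect(s,d["pixels"],z)
            if abs(r[0]-500)<90 and abs(r[1]+110)<130: print(n,t,round(d["conf"],2),(np.array(d["xy"])*[560,420]).round(),r)
h=max(a.shape[0] for a in out)
cv2.imwrite("pics/f6.png",np.hstack([np.pad(a,((0,h-a.shape[0]),(0,0),(0,0))) for a in out]))
E
```

```text
17.4 [ 0.5173906  -0.17575291  0.29977833] [ 1.79871816e+02  4.11510904e-02 -7.44553897e+01]
wrist medium_mid 0.62 [281. 231.] [ 499.9 -110.2   66.6   53.1  -74.5]
wrist small_mid 0.83 [281. 187.] [ 517.7 -176.6   70.9   49.8  -74.5]
wrist large_mid 0.72 [277. 268.] [485.7 -56.9  48.4  40.3  14.5]
wrist tray 0.88 [261. 198.] [ 507.  -136.4  209.6  159.   -74.9]
side medium_mid 0.6 [305. 206.] [ 497.4 -107.2   59.3   55.5  -76.3]
side small_mid 0.6 [294. 193.] [ 514.5 -169.4   66.6   63.6  -76.1]
side large_mid 0.52 [313. 214.] [486.6 -47.8  75.9  58.7 -72.1]
side tray 0.96 [297. 204.] [ 500.3 -114.8  251.   162.7  -73.5]
top medium_mid 0.61 [277. 236.] [ 499.3 -109.2   69.2   59.4  -75.7]
top small_mid 0.73 [301. 233.] [ 517.6 -175.5   70.1   48.7  -80.4]
top large_mid 0.82 [259. 241.] [479.8 -42.   76.   53.1 -74.8]
```

View pics/f6.png

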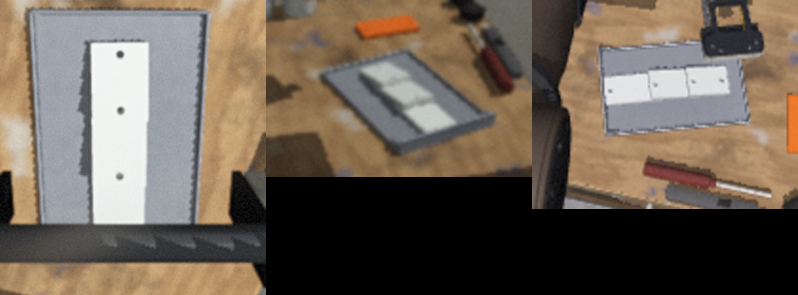

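The three blanks form a straight shingled row: the long one against the stop, then the middle one, then the short one. The visible length of the middle blank, about 66 mm, gives roughly 2 cm of overlap. The gripper is clear, so I hand in.

```bash
python3 -c "
from plant import ctrl
print(ctrl.close_job())"
```

```text
the job is handed in; nothing more can be done
None
```

I handed the job in at about 17.5 s. The three white blanks lie in a straight shingled row along the tray, overlapping by roughly 2 cm each by camera measurement, and the tape roll and red-lidded jar were not touched; no verdict came back.

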